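# Crank the stack lift flush with the packing deck

### The arm

A 6-joint arm with a two-finger parallel gripper is mounted at the origin on the work surface. World frame = base frame: x ahead of the robot, y to its left, z up, the work surface at z = 0. Lengths are in m, angles in degrees, forces in N, time in s.
With the tool pointing down it reaches from about 0.35 to 0.875 m from the base axis. Payload 4.2 kg.
Tool frame: the origin (TCP) lies on the centre line of the jaws, within the pads' length; the fingertips stand 22 mm ahead of it and the grasp point (between the pads) lies 3 mm ahead of it (r.tcp_to_tips is the distance from the TCP to the fingertips, in m); z points along the fingers, y is the line along which they close (so a half turn about z gives the same grasp; the last joint's range is limited). The gripper opens to 87 mm and grips with 3 to 60 N. Pads are 19 mm wide; open, the fingers measure 117 mm over their backs; the gripper's body (75 mm by 190 mm) begins 51 mm behind the grasp point.
Start: joints at [-54.569, 22.042, 0.453, 0, -68.411, -14.817], TCP at [0.22, -0.585, 0.245] pointing down, gripper open.
Joint ranges: [-179.83, 179.83], [-69.29, 118.12], [-61.27, 80.66], [-181.25, 117.63], [-171.15, -9.14], [-177.46, 177.46]. Speed limits (degrees/s): [159.86, 159.86, 180, 180, 180, 180].

### API

Orientations are given as a 3x3 rotation matrix whose columns are the frame's x, y, z axes.
In Python, from station import r gives the robot as it stands.
- The arm moves only by the tool apply_moves, never from a script. Its argument "plan" is a list of rows, each an object with "grip": the opening, from 0 (shut) to 1 (fully open); "offset": the shift along the tool's x, y, z in cm, a list of three; "spin": the turn about the tool's z in rad. A call has 1 to 5 rows; each row is the pose to reach, as a shift and turn from the pose commanded when the call began, along the tool's axes at that moment; what a row does not reach only later rows make up. A row lasts 1/10 s, in which the tool goes at most 50 mm and 8.59 degrees, less where a joint would pass 70% of its speed; a pose out of reach is approached as far as the arm can. A call with a gripper value outside its range is refused whole. The fingers move at their own pace and stop on an object; the grip force is fixed at half the most. Time passes only in rows, so rows that repeat a pose let the fingers close. It gives the time, the measured TCP pose, the force, the opening and the grip force at its end, in the units of the state.
- r.sense(): the state, without advancing time (a new reading comes with each control period).
- r.capture(name): name is "scene" or "top" or "wrist"; returns a dict with "img" (480x640x3 uint8, blue, green, red), "depth" (480x640 float32, m along the optical axis (not along the pixel's ray), 0 where there is no reading), "mtx" (3x3 intrinsics, pixels), "R" (3x3) and "t" (3): a world point X has camera coordinates R X + t. Camera axes: x right, y down, z forward; pixel columns grow to the right and rows downward; lengths in m; the calibration is good to about 2 mm. The wrist camera is an equidistant fisheye: a pixel r from the principal point sees the ray r / f radians off the axis. A picture is of the moment at which its call begins.
- r.finish_job(): hands the job in; it is judged then, once.
The state is a dict: "time_s": time; "joints": joint angles; "joint_velocities": joint speeds; "effort": joint torques, N m; "tcp_pos": TCP position; "ee_rot": TCP orientation; "wrist_force": force on the tool from outside, world axes, zero at the start; "moment": the same for the moment, N m; "gripper_width": opening from 0.0 (shut) to 1.0 (fully open); "gripper_force": force on a finger pad.
Only numpy, scipy, OpenCV 4.12 (cv2) and the standard library are available. Lean on these libraries where they do the work, as an engineer would, in place of code of your own. Each camera call takes 0.05 s, during which the arm holds its last target. There are 200 camera calls.

### The job

Take the loose crank out of its parking block, put it down the guide well of the stack lift and feel for the hidden hex until it is pushed fully home, never pressing harder than about 2.5 kg. Then wind it with the crank only until the platform with the magazine bundle is flush with the fixed deck beside it, and let go with the crank left fully seated. Leave the other things on the table where they are.

Things in the scene. Friction and masses are not known exactly. Their poses are not given: they have to be found in the camera images.
- crank: the loose steel crank, 0.3 to 0.42 kg; origin at the centre of its foot (bottom of the shaft), z up along the shaft, x from the shaft along the arm towards the handle. Round shaft 44.5 mm wide, z 0 to 70 mm; flat arm 10 mm thick, 24 mm wide, x -23 to +87 mm, z 70 to 80 mm. It starts upright in its parking block, its yaw varies
- crank_grip (a point): the place to hold the crank for seating: in the upright aluminium grip block above the shaft, 107 mm above the foot, on the shaft axis, axes as the crank. Block: 36 mm along x, 28 mm across y (grip it across y), z 80 to 130 mm above the foot
- crank_handle (a point): half-way up the crank's upright round wooden handle: 20 mm wide, 60 mm tall, 75 mm from the shaft axis along the crank's +x; this point is 115 mm above the foot. Its sleeve spins freely on the arm, so it can be held without turning the wrist while winding
- crank_foot (a point): centre of the bottom end of the crank's shaft. In it is a hexagonal socket, 33.6 mm across flats, 30 mm deep, with flats facing the crank's +x and every 60 degrees from it
- park: fixed wooden parking block 100 x 100 x 40 mm; origin under its centre on the table. The crank stands 38 mm deep in its round steel-lined hole (50 mm bore) and lifts straight up out of it
- guide_mouth (a point): centre of the mouth of the round well in the lift's grey gearbox (110 x 110 mm), 85 mm above the table, z up, x towards the platform. The collar narrows from 60 mm at the mouth to a 48 mm bore 13 mm below. On the well's axis, under a dark rubber dust disc, is a hidden steel hex spindle 32 mm across flats: cone tip 27 mm, hex top 33 mm below the mouth
- well_floor (a point): centre of the well's floor (a pad that yields 5 N per mm), 57 mm below guide_mouth: seat of the crank's foot. The hex angle is unknown and varies; the socket enters within about 5 degrees of a match (each 60). No match: the foot lands on the hex 24 mm above the floor, which springs 4 N per mm; hard pressing and turning drags it. Match: it sinks on against the dust disc's steady 6 N (disc stays down) to the floor
- platform_top (a point): point on the top face of the lift's aluminium platform (185 x 190 mm, with a fixed 35 mm bundle of magazines on it) near its edge beside the deck. Rises 30 mm per full turn of the spindle clockwise seen from above, falls the other way, stays where left. Starts 12 to 22 mm below the deck, can go 13 mm above it. Spindle torque 0.2 N m
- deck_top (a point): point on the top face of the fixed aluminium deck (185 x 47 mm, on the lift's +y side) at its edge beside the platform, 62 mm above the table
- lift: the fixed stack lift: gearbox, base, deck; origin on the table under the well's axis, x towards the platform. The bundle's top stays under 110 mm and is 110 mm or more from the well's axis; the gearbox is the next highest at 85 mm
- hex (a joint): how far the hidden hex is pressed down its spring, m: 0 free, 0.007 (28 N) is too hard, stop at 0.0078
- platform: the moving platform with the bundle (axes as the lift)
- tape_roll: bystander: cardboard tape roll 90 mm wide, 48 mm tall, beside the parking block
- marker: bystander: white marker, 120 mm long, 16 mm thick, lying near the parking block
- stapler: bystander: stapler, 150 mm long, 45 mm tall
- pen_cup: bystander: bare metal cup, 76 mm wide, 100 mm tall
- loose_mags: bystander: two magazines, 148 x 210 mm, 16 mm thick
- carton_s: bystander: small carton 120 x 160 x 90 mm
- glue: bystander: white bottle 48 mm wide, 120 mm tall
Things that resemble listed ones, but are neither listed nor needed, are in the scene too. There is more than one size of the crank; the job needs the largest.

How it is judged:
By the outcome, as a careful person would: the job done as asked, in the order asked, and still so for the second after the job is handed in, with the robot touching nothing.
It also fails if it takes over 72 s, if anything falls off the work surface, if the arm or the gripper's body presses on something with over 40 N, if the wrist force passes 120 N, or if a joint passes its speed limit or range.

## Working session

There is one attempt and no reset: what is moved stays moved. The work goes in short steps, Python scripts to look and compute and a tool call to move; the robot and the scene stay as the last step left them, time stands still between calls to the robot, and variables do not carry over. Pictures are saved under pics/ and viewed, at most 10 in all, crops included, and the job is handed in when it is done.

Besides the shell and the picture viewer there is one more tool, called after "Emit:" as name([rows], argument=value, ...), one row to a line, values as JSON. apply_moves: Moves the arm, as the interface text tells. Its arguments: {"type":"object","properties":{"plan":{"type":"array"}},"required":["plan"]}

```bash
ls; mkdir -p pics; python3 - <<'E'
from station import r
import cv2,numpy as np,pickle
d={n:r.capture(n) for n in("scene","top")}
pickle.dump(d,open('c0.pkl','wb'))
for n in d: cv2.imwrite(f'pics/{n}0.png',d[n]['img']); print(n,d[n]['mtx'].tolist(),d[n]['R'].tolist(),d[n]['t'].tolist())
s=r.sense();print(s)
E
```

```text
pics
scene [[523.1567161966608, 0.0, 317.69209036739744], [0.0, 523.1567161966608, 239.04561769645872], [0.0, 0.0, 1.0]] [[-0.6372933099496821, 0.7704995371746237, 0.01370037616524135], [0.5933990526057535, 0.5019981414802354, -0.6291863240066361], [-0.49166533481624725, -0.3928464447644657, -0.7771337525651211]] [0.3312548144529247, -0.267174252180191, 1.8440717980283505]
top [[545.4821334120304, 0.0, 324.20671039012245], [0.0, 545.4821334120304, 243.4091228128874], [0.0, 0.0, 1.0]] [[-0.008827598832331734, -0.9999585042736928, 0.0022501621216339755], [-0.9881088408934465, 0.008377514004164012, -0.1535276385779432], [0.1535024170723866, -0.0035786854888714237, -0.9881417919322644]] [0.016819496177404178, 0.5755884523649776, 1.2979679527350163]
{'time_s': 0.1, 'joints': array([-5.45696455e+01,  2.20875882e+01,  3.87897939e-01, -2.64626621e-02,
       -6.84113308e+01, -1.48152206e+01]), 'joint_velocities': array([ 0.02281244,  0.02613359,  0.1946959 ,  0.03390464, -0.08109126,
        0.02027824]), 'effort': array([-1.51137037e-04, -3.91689634e+01,  1.87935501e+01,  4.23190489e+00,
        1.34687737e-02, -6.84591123e-05]), 'tcp_pos': array([ 0.21989067, -0.58451224,  0.24355497]), 'ee_rot': array([[-9.36026504e-01, -3.51928666e-01, -7.73344534e-04],
       [-3.51929506e-01,  9.36024723e-01,  1.82779760e-03],
       [ 8.06152307e-05,  1.98302976e-03, -9.99998031e-01]]), 'wrist_force': array([-0.54194288,  0.66056474, -0.48327154]), 'moment': array([ 0.02510581,  0.00790976, -0.01922935]), 'gripper_force': 0.0, 'gripper_width': 0.9966127644847133}
```

View pics/scene0.png

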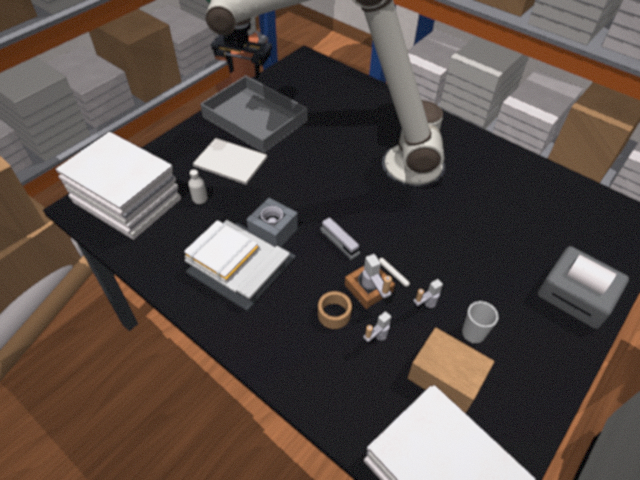

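View pics/top0.png

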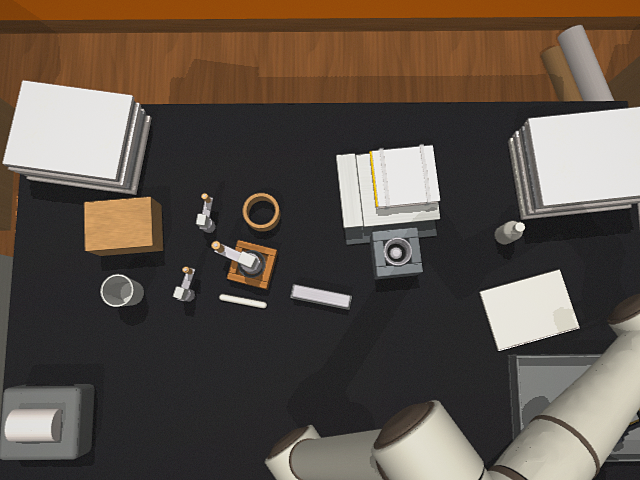

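The scene view shows the crank in the wooden block near (372,280) and the lift near (240,250). In the top view the crank's grip block is at about (250,260), its handle tip at (217,246), the well at (397,252), and the deck strip on the left edge of the platform at about (350,190). The two smaller cranks, at (205,215) and (185,290), are not in the block.

```bash
cat > h.py <<'E'
import numpy as np,cv2
def cloud(c):
    v,u=np.mgrid[:480,:640]; z=c['depth']; K=c['mtx']
    p=np.stack([(u-K[0,2])*z/K[0,0],(v-K[1,2])*z/K[1,1],z],-1)
    P=(p-c['t'])@c['R']; P[z==0]=np.nan
    return P
def ray(c,u,v,h):
    K=c['mtx'];d=np.array([(u-K[0,2])/K[0,0],(v-K[1,2])/K[1,1],1])@c['R'];o=-c['t']@c['R']
    return o+d*(h-o[2])/d[2]
E
python3 - <<'E'
import pickle,numpy as np,cv2
from h import *
d=pickle.load(open('c0.pkl','rb'))
for n in d:
    P=cloud(d[n]); Z=P[...,2]
    ctr=ray(d['top'],250,262,.13); print(n,'rough crank',ctr.round(3))
    near=np.hypot(P[...,0]-ctr[0],P[...,1]-ctr[1])<.12
    for lo,hi in((.124,.138),(.139,.155),(.076,.09),(.034,.046)):
        m=(near&(Z>lo)&(Z<hi)).astype(np.uint8)
        k,l,st,_=cv2.connectedComponentsWithStats(m)
        for i in range(1,k):
            if st[i,4]>15:
                q=P[l==i]; (c,wh,a)=cv2.minAreaRect(q[:,:2].astype(np.float32)*1000)
                print(lo,st[i,4],np.median(q,0).round(4),q.mean(0).round(4),'rect',np.round(c,1),np.round(wh,1),round(a,1))
c=d['top'];P=cloud(c);Z=P[...,2]
ctr=ray(c,397,252,.085);print('well',ctr.round(4))
m=((np.hypot(P[...,0]-ctr[0],P[...,1]-ctr[1])<.1)&(abs(Z-.085)<.006)).astype(np.uint8)
q=P[m>0];print(len(q),cv2.minAreaRect(q[:,:2].astype(np.float32)*1000),np.median(q[:,2]))
cs,h=cv2.findContours(m,cv2.RETR_CCOMP,cv2.CHAIN_APPROX_NONE)
for k in cs:
    if len(k)>20:
        (x,y),rad=cv2.minEnclosingCircle(k); e=cv2.fitEllipse(k); print(len(k),x,y,rad,ray(c,x,y,.085).round(4),e,ray(c,*e[0],.085).round(4))
for (u,v) in((347,170),(350,220),(365,165),(365,215),(400,217),(430,214)): print(u,v,P[v-2:v+3,u-2:u+3].reshape(-1,3).mean(0).round(4))
im=c['img'];
cv2.imwrite('pics/crop0.png',np.hstack([cv2.resize(im[140:290,325:450],None,fx=3.2,fy=3.2,interpolation=2),cv2.resize(im[190:340,170:285],None,fx=3.2,fy=3.2,interpolation=2)]))
E
```

```text
scene rough crank [0.521 0.182 0.13 ]
0.124 131 [0.5292 0.1957 0.1329] [0.5286 0.195  0.1323] rect [526.9 194.7] [39.2 28.7] 66.7
0.124 21 [0.5649 0.2658 0.1313] [0.5636 0.264  0.1312] rect [563.  264.7] [ 7.  18.7] 29.8
0.139 47 [0.5596 0.2627 0.1439] [0.5594 0.2625 0.1442] rect [558.4 261.7] [20.1 16.8] 62.6
0.076 196 [0.5447 0.229  0.0841] [0.5464 0.2304 0.0838] rect [541.9 224.4] [107.1  29. ] 65.3
0.034 40 [0.4637 0.0877 0.0411] [0.4625 0.0869 0.0411] rect [461.2  87.9] [15.  31.9] 60.1
0.034 398 [0.5554 0.1836 0.0383] [0.5527 0.1861 0.0387] rect [543.5 189. ] [102.5  65. ] 74.4
0.034 43 [0.4847 0.2097 0.039 ] [0.4867 0.2084 0.0393] rect [485.3 210.6] [36.7 20.9] 34.5
0.034 19 [0.4961 0.2493 0.0381] [0.4955 0.2489 0.038 ] rect [494.6 248.5] [16.9  8.6] 33.6
0.034 67 [0.6254 0.1748 0.0422] [0.6256 0.1744 0.0416] rect [625.3 176.7] [66.9 21.8] 87.9
top rough crank [0.521 0.182 0.13 ]
0.124 168 [0.5271 0.1888 0.1346] [0.5267 0.1892 0.1344] rect [527.2 190.3] [36.6 27.8] 65.4
0.139 61 [0.5581 0.2575 0.1467] [0.558  0.2578 0.1465] rect [557.9 258.5] [18.1 17.7] 46.4
0.076 182 [0.5479
[... 1168 characters left out ...]
, 250.5472412109375), (28.288602828979492, 32.02350616455078), 132.93197631835938) [ 0.5507 -0.1628  0.085 ]
77 397.5740661621094 251.12962341308594 12.753233909606934 [ 0.5493 -0.1625  0.085 ] ((397.261474609375, 251.19522094726562), (23.352054595947266, 24.01199722290039), 122.5365982055664) [ 0.5492 -0.1618  0.085 ]
22 411.875 232.5 4.155292510986328 [ 0.5941 -0.1981  0.085 ] ((411.85467529296875, 231.97067260742188), (5.827850341796875, 6.96824836730957), 66.76234436035156) [ 0.5953 -0.1981  0.085 ]
347 170 [ 0.7568 -0.0463  0.062 ]
350 220 [ 0.6304 -0.0517  0.0618]
365 165 [ 0.7732 -0.0922  0.0491]
365 215 [ 0.6452 -0.0896  0.0494]
400 217 [nan nan nan]
430 214 [ 0.6463 -0.2504  0.0495]
```

View pics/crop0.png

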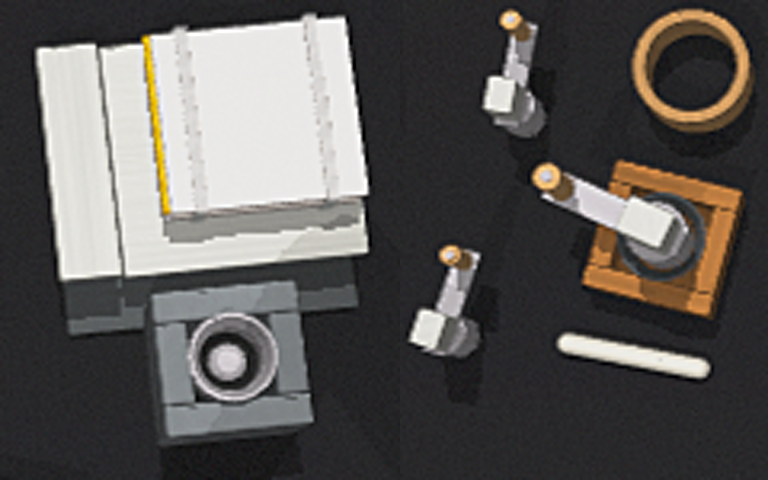

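The right-hand crop confirms the big crank in the wooden block. The left-hand crop shows the collar, the spindle, and the platform gap beside the deck. I measured the crank axis at (0.527,0.190) with yaw 65.5°, the well at (0.549,-0.1625), and the platform 12.6 mm below the deck. Now I'll move.

Emit:
apply_moves([
  {"grip": 1, "offset": [-3.4, 3.7, 0], "spin": 0},
  {"grip": 1, "offset": [-6.8, 7.4, 0], "spin": 0},
  {"grip": 1, "offset": [-10.2, 11.1, 0], "spin": 0},
  {"grip": 1, "offset": [-13.6, 14.8, 0], "spin": 0},
  {"grip": 1, "offset": [-17, 18.5, 0], "spin": 0},
])

```text
time_s: 0.6
tcp_pos: [0.3137, -0.3512, 0.2442]
ee_rot: [[-0.936, -0.351, -0.0], [-0.351, 0.936, 0.0], [0.0, 0.001, -1.0]]
wrist_force: [0.6, 0.1, 0.3]
gripper_width: 0.998
gripper_force: 0.0
```

Emit:
apply_moves([
  {"grip": 1, "offset": [-3.4, 3.7, 0], "spin": 0},
  {"grip": 1, "offset": [-6.8, 7.4, 0], "spin": 0},
  {"grip": 1, "offset": [-10.2, 11.1, 0], "spin": 0},
  {"grip": 1, "offset": [-13.6, 14.8, 0], "spin": 0},
  {"grip": 1, "offset": [-17, 18.5, 0], "spin": 0},
])

```text
time_s: 1.1
tcp_pos: [0.4071, -0.1192, 0.2446]
ee_rot: [[-0.936, -0.352, 0.0], [-0.352, 0.936, 0.0], [-0.0, 0.0, -1.0]]
wrist_force: [1.3, -0.4, 0.3]
gripper_width: 0.999
gripper_force: 0.0
```

Emit:
apply_moves([
  {"grip": 1, "offset": [-3.4, 3.7, 0], "spin": -0.12},
  {"grip": 1, "offset": [-6.8, 7.4, 0], "spin": -0.25},
  {"grip": 1, "offset": [-10.2, 11.1, 0], "spin": -0.4},
  {"grip": 1, "offset": [-13.6, 14.8, 0], "spin": -0.55},
  {"grip": 1, "offset": [-17, 18.5, 0], "spin": -0.7},
])

```text
time_s: 1.6
tcp_pos: [0.5006, 0.1127, 0.2444]
ee_rot: [[-0.483, -0.876, -0.0], [-0.876, 0.483, -0.0], [0.0, 0.0, -1.0]]
wrist_force: [1.7, -0.9, -0.8]
gripper_width: 1.003
gripper_force: 0.0
```

```bash
cat >> h.py <<'E'
def goto(r,xyz,yaw=None):
    s=r.sense();R=s['ee_rot'];p=s['tcp_pos']
    off=(np.array(xyz)-p)@R*100
    y0=np.degrees(np.arctan2(R[1,0],R[0,0]))
    sp=0 if yaw is None else -np.radians((yaw-y0+180)%360-180)
    print('t',round(s['time_s'],2),'p',p.round(4),'yaw',round(y0,2),'j',s['joints'].round(1),'F',s['wrist_force'].round(1),'w',round(s['gripper_width'],3),'Rz',R[:,2].round(4))
    print('offset',off.round(2),'spin',round(sp,3))
E
python3 - <<'E'
from station import r
from h import *
goto(r,(.5272,.1903,.2),-114.4)
E
```

```text
t 1.6 p [0.5006 0.1127 0.2444] yaw -118.89 j [ 30.8  11.1 -15.   -0.  -63.9 -59.7] F [ 1.7 -0.9 -0.8] w 1.003 Rz [-4.e-04 -1.e-04 -1.e+00]
offset [-8.08  1.42  4.44] spin -0.078
```

Emit:
apply_moves([
  {"grip": 1, "offset": [-4.0, 0.7, 0], "spin": -0.04},
  {"grip": 1, "offset": [-8.1, 1.4, 0], "spin": -0.078},
  {"grip": 1, "offset": [-8.1, 1.4, 3.5], "spin": -0.078},
  {"grip": 1, "offset": [-8.1, 1.4, 5.0], "spin": -0.078},
])

```text
time_s: 2.0
tcp_pos: [0.5266, 0.1889, 0.1912]
ee_rot: [[-0.419, -0.908, -0.005], [-0.908, 0.419, -0.002], [0.004, 0.004, -1.0]]
wrist_force: [-0.6, -0.4, -0.7]
gripper_width: 1.004
gripper_force: 0.0
```

```bash
python3 - <<'E'
from station import r
from h import *
goto(r,(.5272,.1903,.112),-114.4)
c=r.capture('wrist');cv2.imwrite('pics/w1.png',c['img']);print(c['mtx'].tolist(),c['R'].round(3).tolist(),c['t'].round(3).tolist())
import pickle;pickle.dump(c,open('w1.pkl','wb'))
E
```

```text
t 2.0 p [0.5266 0.1889 0.1912] yaw -114.75 j [ 36.3  18.4 -13.1  -0.1 -58.7 -61. ] F [-0.6 -0.4 -0.7] w 1.004 Rz [-0.0049 -0.0018 -1.    ]
offset [-0.18 -0.03  7.92] spin -0.006
[[371.64829954431775, 0.0, 315.66207024358755], [0.0, 371.64829954431775, 240.12013528923916], [0.0, 0.0, 1.0]] [[-0.908, 0.419, 0.003], [0.406, 0.879, 0.25], [0.102, 0.228, -0.968]] [0.399, -0.396, 0.241]
```

View pics/w1.png

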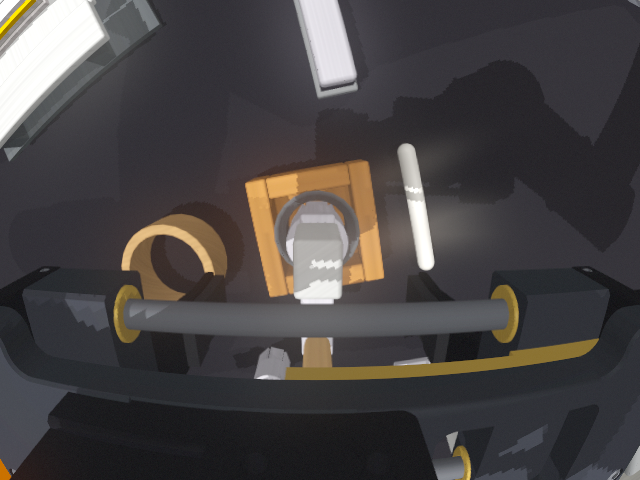

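The wrist view shows the grip block at about (318,270), midway between the fingers, with the handle aligned behind it. I'll descend and grip.

Emit:
apply_moves([
  {"grip": 1, "offset": [0, 0, 4.0], "spin": 0},
  {"grip": 1, "offset": [0, 0, 7.0], "spin": 0},
  {"grip": 1, "offset": [0, 0, 8.3], "spin": 0},
  {"grip": 1, "offset": [0, 0, 8.3], "spin": 0},
  {"grip": 0.2, "offset": [0, 0, 8.3], "spin": 0},
])

```text
time_s: 2.55
tcp_pos: [0.529, 0.1885, 0.1129]
ee_rot: [[-0.419, -0.908, 0.002], [-0.908, 0.419, 0.001], [-0.001, -0.002, -1.0]]
wrist_force: [0.4, 0.0, -0.0]
gripper_width: 0.966
gripper_force: 0.0
```

Emit:
apply_moves([
  {"grip": 0.15, "offset": [0, 0, 0], "spin": 0},
  {"grip": 0.15, "offset": [0, 0, 0], "spin": 0},
  {"grip": 0.15, "offset": [0, 0, 0], "spin": 0},
  {"grip": 0.15, "offset": [0, 0, 0], "spin": 0},
  {"grip": 0.15, "offset": [0, 0, 0], "spin": 0},
])

```text
time_s: 3.05
tcp_pos: [0.5281, 0.1882, 0.1118]
ee_rot: [[-0.42, -0.908, 0.0], [-0.908, 0.42, 0.0], [-0.0, -0.0, -1.0]]
wrist_force: [-0.7, 0.3, 0.1]
gripper_width: 0.54
gripper_force: 0.0
```

Emit:
apply_moves([
  {"grip": 0, "offset": [0, 0, 0], "spin": 0},
  {"grip": 0, "offset": [0, 0, 0], "spin": 0},
  {"grip": 0, "offset": [0, 0, 0], "spin": 0},
  {"grip": 0, "offset": [0, 0, 0], "spin": 0},
  {"grip": 0, "offset": [0, 0, 0], "spin": 0},
])

```text
time_s: 3.55
tcp_pos: [0.5279, 0.1881, 0.1115]
ee_rot: [[-0.42, -0.908, -0.0], [-0.908, 0.42, -0.0], [0.0, 0.0, -1.0]]
wrist_force: [0.2, 0.5, 1.1]
gripper_width: 0.321
gripper_force: 30.0
```

```bash
python3 - <<'E'
from station import r
from h import *
goto(r,(.5272,.1903,.112),-114.4);print(r.sense()['gripper_force'])
E
```

```text
t 3.55 p [0.5279 0.1881 0.1115] yaw -114.81 j [ 36.2  23.4 -18.7  -0.  -47.9 -61. ] F [0.2 0.5 1.1] w 0.321 Rz [-2.e-04 -1.e-04 -1.e+00]
offset [-0.17  0.16 -0.05] spin -0.007
29.995694789104164
```

Emit:
apply_moves([
  {"grip": 0, "offset": [0, 0, -1.0], "spin": 0},
  {"grip": 0, "offset": [0, 0, -3.5], "spin": 0},
  {"grip": 0, "offset": [0, 0, -7.0], "spin": 0},
  {"grip": 0, "offset": [0, 0, -10.5], "spin": 0},
  {"grip": 0, "offset": [0, 0, -12.0], "spin": 0},
])

```text
time_s: 4.05
tcp_pos: [0.529, 0.1885, 0.2354]
ee_rot: [[-0.419, -0.908, 0.005], [-0.908, 0.419, 0.002], [-0.004, -0.003, -1.0]]
wrist_force: [0.6, 0.4, -4.3]
gripper_width: 0.316
gripper_force: 30.0
```

```bash
python3 - <<'E'
from station import r
from h import *
goto(r,(.5493,-.1625,.2315),-24.8);print(r.sense()['gripper_force'])
c=r.capture('wrist');c2=r.capture('top')
P=cloud(c2);Z=P[...,2];near=np.hypot(P[...,0]-.53,P[...,1]-.19)<.2
im=cv2.resize(c2['img'][170:350,150:300],None,fx=3,fy=3)
cv2.imwrite('pics/t2.png',np.hstack([im,cv2.resize(c['img'],None,fx=.5,fy=.5)[:,:].repeat(1,0) if 0 else cv2.copyMakeBorder(cv2.resize(c['img'],(340,255)),0,540-255,0,0,0)]))
E
```

```text
t 4.05 p [0.529  0.1885 0.2354] yaw -114.79 j [ 36.2  16.1  -9.7   0.1 -63.9 -61. ] F [ 0.6  0.4 -4.3] w 0.316 Rz [ 0.0048  0.0025 -1.    ]
offset [ 31.02 -16.56   0.31] spin -1.571
29.995896122418344
```

View pics/t2.png

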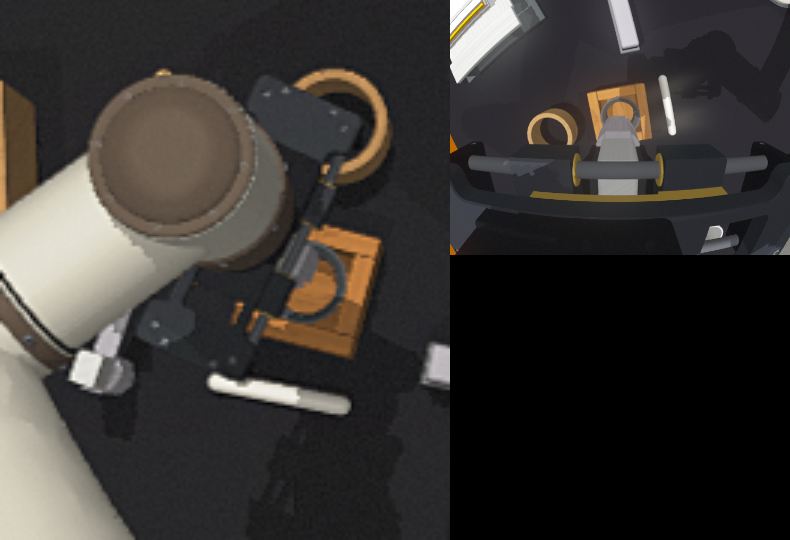

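The crank is out and held straight; the park block, tape and marker have not moved. Now I'll carry it to the well.

Emit:
apply_moves([
  {"grip": 0, "offset": [2, -1.1, 0], "spin": 0},
  {"grip": 0, "offset": [5.5, -2.9, 0], "spin": 0},
  {"grip": 0, "offset": [9, -4.8, 0], "spin": 0},
  {"grip": 0, "offset": [12.5, -6.7, 0], "spin": 0},
  {"grip": 0, "offset": [16, -8.5, 0], "spin": 0},
])

```text
time_s: 4.65
tcp_pos: [0.5367, 0.0056, 0.2295]
ee_rot: [[-0.42, -0.908, -0.004], [-0.908, 0.42, -0.0], [0.002, 0.003, -1.0]]
wrist_force: [1.0, 0.1, -3.6]
gripper_width: 0.321
gripper_force: 30.0
```

Emit:
apply_moves([
  {"grip": 0, "offset": [3.5, -1.9, 0], "spin": -0.12},
  {"grip": 0, "offset": [7, -3.7, 0], "spin": -0.25},
  {"grip": 0, "offset": [10.5, -5.6, 0], "spin": -0.38},
  {"grip": 0, "offset": [13, -7, 0], "spin": -0.52},
  {"grip": 0, "offset": [14.8, -8, 0], "spin": -0.65},
])

```text
time_s: 5.15
tcp_pos: [0.5472, -0.1626, 0.2293]
ee_rot: [[0.218, -0.976, -0.004], [-0.976, -0.218, 0.001], [-0.002, 0.004, -1.0]]
wrist_force: [-0.1, 0.5, -3.5]
gripper_width: 0.326
gripper_force: 30.0
```

Emit:
apply_moves([
  {"grip": 0, "offset": [0, 0, 0], "spin": -0.14},
  {"grip": 0, "offset": [0, 0, 0], "spin": -0.28},
  {"grip": 0, "offset": [0, 0, 0], "spin": -0.42},
  {"grip": 0, "offset": [0, 0, 0], "spin": -0.56},
  {"grip": 0, "offset": [0, 0, 0], "spin": -0.7},
])

```text
time_s: 5.65
tcp_pos: [0.5473, -0.1605, 0.2293]
ee_rot: [[0.797, -0.604, -0.004], [-0.604, -0.797, 0.001], [-0.004, 0.002, -1.0]]
wrist_force: [-0.2, 0.7, -3.9]
gripper_width: 0.318
gripper_force: 30.0
```

Emit:
apply_moves([
  {"grip": 0, "offset": [0, 0, 0], "spin": -0.11},
  {"grip": 0, "offset": [0, 0, 0], "spin": -0.22},
  {"grip": 0, "offset": [0, 0, 0], "spin": -0.22},
  {"grip": 0, "offset": [0, 0, 0], "spin": -0.22},
])

```text
time_s: 6.05
tcp_pos: [0.5479, -0.1606, 0.2302]
ee_rot: [[0.906, -0.423, -0.003], [-0.423, -0.906, 0.001], [-0.003, 0.001, -1.0]]
wrist_force: [0.5, -0.3, -3.4]
gripper_width: 0.314
gripper_force: 30.0
```

```bash
python3 - <<'E'
from station import r
from h import *
import pickle
goto(r,(.5493,-.1625,.2315),-24.8);print(r.sense()['gripper_force'])
c=r.capture('wrist');c2=r.capture('scene');pickle.dump((c,c2),open('w3.pkl','wb'))
cv2.imwrite('pics/w3.png',np.vstack([cv2.resize(c['img'][:340],(600,319)),cv2.resize(c2['img'][130:320,150:400],None,fx=1.4,fy=1.4)[:,:] if 0 else cv2.copyMakeBorder(cv2.resize(c2['img'][130:320,150:400],(368,280)),0,0,0,232,0)]))
E
```

```text
t 6.05 p [ 0.5479 -0.1606  0.2302] yaw -25.0 j [ -0.1  17.5  -8.5  -0.  -64.2  65.1] F [ 0.5 -0.3 -3.4] w 0.314 Rz [-2.6e-03  5.0e-04 -1.0e+00]
offset [ 0.21  0.11 -0.13] spin -0.004
29.995571323670447
```

View pics/w3.png

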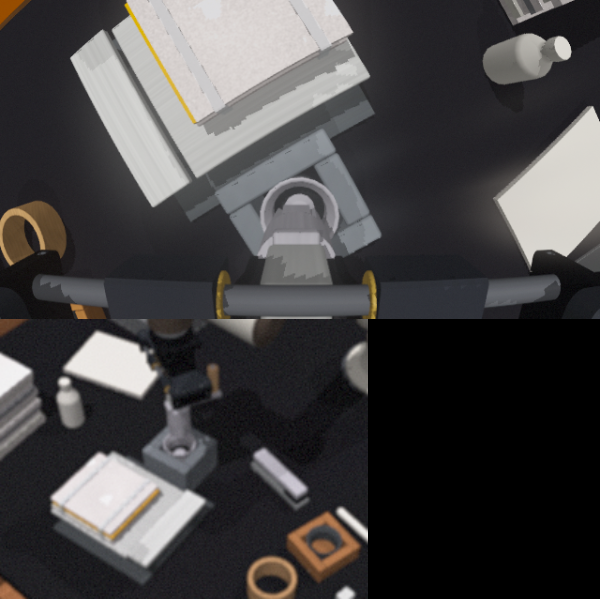

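The crank hangs just above the collar at (300,205) in the wrist crop. I'll shift about 4 mm and lower it into the mouth.

Emit:
apply_moves([
  {"grip": 0, "offset": [0.38, 0.1, 1.0], "spin": 0},
  {"grip": 0, "offset": [0.38, 0.1, 2.5], "spin": 0},
  {"grip": 0, "offset": [0.38, 0.1, 3.3], "spin": 0},
  {"grip": 0, "offset": [0.38, 0.1, 3.6], "spin": 0},
  {"grip": 0, "offset": [0.38, 0.1, 3.9], "spin": 0},
])

```text
time_s: 6.65
tcp_pos: [0.5518, -0.1633, 0.1923]
ee_rot: [[0.907, -0.42, -0.0], [-0.42, -0.907, -0.0], [0.0, 0.0, -1.0]]
wrist_force: [0.1, 0.0, -2.7]
gripper_width: 0.32
gripper_force: 30.0
```

Emit:
apply_moves([
  {"grip": 0, "offset": [0, 0, 0.3], "spin": 0},
  {"grip": 0, "offset": [0, 0, 0.6], "spin": 0},
  {"grip": 0, "offset": [0, 0, 0.8], "spin": 0},
  {"grip": 0, "offset": [0, 0, 0.8], "spin": 0},
])

```text
time_s: 7.05
tcp_pos: [0.5514, -0.1632, 0.1844]
ee_rot: [[0.907, -0.42, -0.0], [-0.42, -0.907, 0.0], [-0.0, 0.0, -1.0]]
wrist_force: [-0.5, -0.3, -2.7]
gripper_width: 0.32
gripper_force: 30.0
```

```bash
python3 - <<'E'
from station import r
from h import *
goto(r,(.5493,-.1625,.1815),-25);s=r.sense();print(s['wrist_force'],s['moment'],s['gripper_force'])
E
```

```text
t 7.05 p [ 0.5514 -0.1632  0.1844] yaw -24.86 j [ -0.4  20.1 -11.7  -0.  -58.2  65.5] F [-0.5 -0.3 -2.7] w 0.32 Rz [-3.e-04  1.e-04 -1.e+00]
offset [-0.22  0.03  0.29] spin 0.002
[-0.47723764 -0.33399295 -2.71630509] [-0.1175517   0.08668506 -0.03580889] 29.995879826601595
```

Emit:
apply_moves([
  {"grip": 0, "offset": [0, 0, 0.3], "spin": 0},
  {"grip": 0, "offset": [0, 0, 0.6], "spin": 0},
  {"grip": 0, "offset": [0, 0, 0.8], "spin": 0},
  {"grip": 0, "offset": [0, 0, 1.0], "spin": 0},
  {"grip": 0, "offset": [0, 0, 1.0], "spin": 0},
])

```text
time_s: 7.55
tcp_pos: [0.5512, -0.1634, 0.1759]
ee_rot: [[0.908, -0.42, -0.0], [-0.42, -0.908, -0.001], [-0.0, 0.001, -1.0]]
wrist_force: [-4.8, 1.1, 4.5]
gripper_width: 0.321
gripper_force: 30.0
```

Emit:
apply_moves([
  {"grip": 0, "offset": [0, 0, 0.2], "spin": 0},
  {"grip": 0, "offset": [0, 0, 0.4], "spin": 0},
  {"grip": 0, "offset": [0, 0, 0.6], "spin": 0},
  {"grip": 0, "offset": [0, 0, 0.8], "spin": 0},
])

```text
time_s: 7.95
tcp_pos: [0.5505, -0.1632, 0.1655]
ee_rot: [[0.907, -0.421, -0.003], [-0.421, -0.907, 0.0], [-0.003, 0.001, -1.0]]
wrist_force: [-4.1, -0.1, -1.7]
gripper_width: 0.317
gripper_force: 30.0
```

Emit:
apply_moves([
  {"grip": 0, "offset": [-0.1, 0.04, 0.1], "spin": 0},
  {"grip": 0, "offset": [-0.1, 0.04, 0.2], "spin": 0},
  {"grip": 0, "offset": [-0.1, 0.04, 0.3], "spin": 0},
  {"grip": 0, "offset": [-0.1, 0.04, 0.4], "spin": 0},
  {"grip": 0, "offset": [-0.1, 0.04, 0.4], "spin": 0},
])

```text
time_s: 8.45
tcp_pos: [0.5502, -0.1632, 0.1623]
ee_rot: [[0.907, -0.42, -0.001], [-0.42, -0.907, 0.0], [-0.001, 0.0, -1.0]]
wrist_force: [-2.8, -1.2, -3.2]
gripper_width: 0.32
gripper_force: 30.0
```

```bash
python3 - <<'E'
from station import r
from h import *
goto(r,(.5493,-.1625,.1615),-25);s=r.sense();print(s['wrist_force'],s['moment'],s['gripper_force'])
E
```

```text
t 8.45 p [ 0.5502 -0.1632  0.1623] yaw -24.86 j [ -0.4  21.3 -13.5  -0.  -55.3  65.5] F [-2.8 -1.2 -3.2] w 0.32 Rz [-7.e-04  1.e-04 -1.e+00]
offset [-0.11 -0.02  0.08] spin 0.002
[-2.78642261 -1.23545566 -3.23072436] [-0.2892534   1.40407014 -0.05208696] 29.995477432385087
```

Emit:
apply_moves([
  {"grip": 0, "offset": [-0.04, 0.04, 0.1], "spin": 0},
  {"grip": 0, "offset": [-0.04, 0.04, 0.2], "spin": 0},
  {"grip": 0, "offset": [-0.04, 0.04, 0.3], "spin": 0},
  {"grip": 0, "offset": [-0.04, 0.04, 0.3], "spin": 0},
])

```text
time_s: 8.85
tcp_pos: [0.5501, -0.1633, 0.1594]
ee_rot: [[0.907, -0.42, 0.0], [-0.42, -0.907, -0.0], [0.0, -0.0, -1.0]]
wrist_force: [-2.0, -0.7, -3.1]
gripper_width: 0.322
gripper_force: 30.0
```

Emit:
apply_moves([
  {"grip": 0, "offset": [-0.03, 0, 0.1], "spin": 0},
  {"grip": 0, "offset": [-0.03, 0, 0.2], "spin": 0},
  {"grip": 0, "offset": [-0.03, 0, 0.2], "spin": 0},
])

```text
time_s: 9.15
tcp_pos: [0.55, -0.1632, 0.1575]
ee_rot: [[0.907, -0.42, 0.001], [-0.42, -0.907, 0.0], [0.001, -0.0, -1.0]]
wrist_force: [-2.3, -0.4, -2.6]
gripper_width: 0.313
gripper_force: 30.0
```

Emit:
apply_moves([
  {"grip": 0, "offset": [-0.03, 0, 0.1], "spin": 0},
  {"grip": 0, "offset": [-0.03, 0, 0.2], "spin": 0},
  {"grip": 0, "offset": [-0.03, 0, 0.2], "spin": 0},
])

```text
time_s: 9.45
tcp_pos: [0.5499, -0.1631, 0.1561]
ee_rot: [[0.908, -0.42, 0.001], [-0.42, -0.908, -0.0], [0.001, -0.0, -1.0]]
wrist_force: [-1.7, 0.4, -0.9]
gripper_width: 0.319
gripper_force: 30.0
```

```bash
python3 - <<'E'
from station import r
from h import *
goto(r,(.5493,-.1625,.1615),-25);s=r.sense();print(s['wrist_force'],s['moment'],s['gripper_force'])
c=r.capture('wrist');c2=r.capture('scene')
cv2.imwrite('pics/w4.png',np.hstack([cv2.resize(c['img'][120:420,160:480],(480,450)),cv2.resize(c2['img'][150:280,200:290],(311,450))]))
E
```

```text
t 9.45 p [ 0.5499 -0.1631  0.1561] yaw -24.84 j [ -0.3  21.5 -14.    0.  -54.3  65.5] F [-1.7  0.4 -0.9] w 0.319 Rz [ 1.3e-03 -3.0e-04 -1.0e+00]
offset [-0.08 -0.03 -0.54] spin 0.003
[-1.7135901   0.40996971 -0.92095668] [-0.16296975  0.9825679   0.00795548] 29.9953073146753
```

View pics/w4.png

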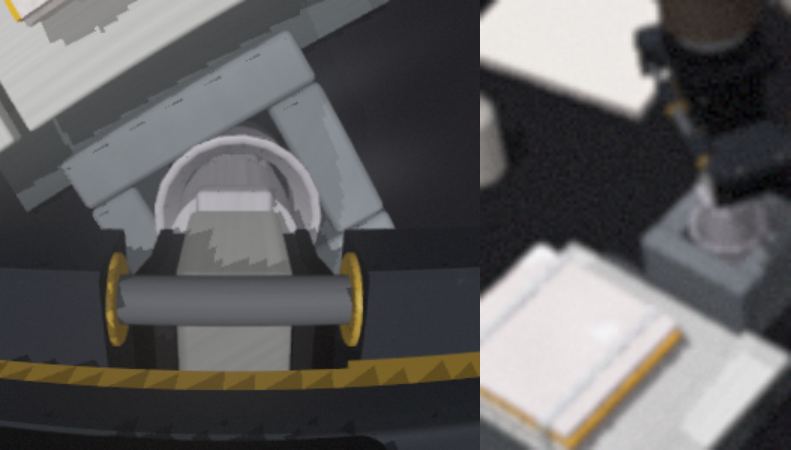

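The crank sits in the well with the collar around the shaft, at (240,180) in the crop. A light contact is starting, so I'll press a little further.

Emit:
apply_moves([
  {"grip": 0, "offset": [-0.03, 0, 0.1], "spin": 0},
  {"grip": 0, "offset": [-0.03, 0, 0.2], "spin": 0},
  {"grip": 0, "offset": [-0.03, 0, 0.2], "spin": 0},
])

```text
time_s: 9.85
tcp_pos: [0.5499, -0.1631, 0.155]
ee_rot: [[0.908, -0.42, 0.002], [-0.42, -0.908, -0.001], [0.002, -0.0, -1.0]]
wrist_force: [-2.0, 0.5, 6.5]
gripper_width: 0.317
gripper_force: 30.0
```

Emit:
apply_moves([
  {"grip": 0, "offset": [0, 0, 0], "spin": 0.05},
  {"grip": 0, "offset": [0, 0, 0], "spin": 0.1},
  {"grip": 0, "offset": [0, 0, 0], "spin": 0.14},
])

```text
time_s: 10.15
tcp_pos: [0.5499, -0.1635, 0.155]
ee_rot: [[0.839, -0.543, 0.002], [-0.543, -0.839, -0.001], [0.003, 0.0, -1.0]]
wrist_force: [-2.3, -0.5, 5.6]
gripper_width: 0.318
gripper_force: 30.0
```

Emit:
apply_moves([
  {"grip": 0, "offset": [0, 0, 0], "spin": 0.05},
  {"grip": 0, "offset": [0, 0, 0], "spin": 0.1},
  {"grip": 0, "offset": [0, 0, 0], "spin": 0.14},
])

```text
time_s: 10.45
tcp_pos: [0.5501, -0.1636, 0.1551]
ee_rot: [[0.755, -0.655, 0.003], [-0.655, -0.755, -0.002], [0.003, -0.0, -1.0]]
wrist_force: [-2.7, -2.0, 5.0]
gripper_width: 0.318
gripper_force: 30.0
```

Emit:
apply_moves([
  {"grip": 0, "offset": [0, 0, 0], "spin": 0.05},
  {"grip": 0, "offset": [0, 0, 0], "spin": 0.1},
  {"grip": 0, "offset": [0, 0, 0], "spin": 0.14},
])

```text
time_s: 10.75
tcp_pos: [0.5502, -0.1636, 0.155]
ee_rot: [[0.657, -0.754, 0.003], [-0.754, -0.657, -0.002], [0.003, -0.001, -1.0]]
wrist_force: [-2.2, -1.9, 4.9]
gripper_width: 0.318
gripper_force: 30.0
```

Emit:
apply_moves([
  {"grip": 0, "offset": [0, 0.05, 0.03], "spin": 0.05},
  {"grip": 0, "offset": [0, 0.05, 0.03], "spin": 0.1},
  {"grip": 0, "offset": [0, 0.05, 0.03], "spin": 0.14},
])

```text
time_s: 11.05
tcp_pos: [0.5499, -0.1638, 0.155]
ee_rot: [[0.545, -0.838, 0.003], [-0.838, -0.545, -0.002], [0.003, -0.002, -1.0]]
wrist_force: [-3.0, -1.1, 7.8]
gripper_width: 0.317
gripper_force: 30.0
```

Emit:
apply_moves([
  {"grip": 0, "offset": [0, 0, 0], "spin": 0.05},
  {"grip": 0, "offset": [0, 0, 0], "spin": 0.1},
  {"grip": 0, "offset": [0, 0, 0], "spin": 0.14},
])

```text
time_s: 11.35
tcp_pos: [0.5499, -0.1639, 0.155]
ee_rot: [[0.423, -0.906, 0.003], [-0.906, -0.423, -0.002], [0.003, -0.002, -1.0]]
wrist_force: [-2.9, -1.4, 6.4]
gripper_width: 0.322
gripper_force: 30.0
```

Emit:
apply_moves([
  {"grip": 0, "offset": [0, 0, 0], "spin": 0.05},
  {"grip": 0, "offset": [0, 0, 0], "spin": 0.1},
  {"grip": 0, "offset": [0, 0, 0], "spin": 0.14},
])

```text
time_s: 11.65
tcp_pos: [0.5498, -0.164, 0.155]
ee_rot: [[0.292, -0.956, 0.003], [-0.956, -0.292, -0.002], [0.003, -0.002, -1.0]]
wrist_force: [-2.9, -0.7, 5.7]
gripper_width: 0.319
gripper_force: 30.0
```

```bash
cat >> h.py <<'E'
def fcloud(c):
    v,u=np.mgrid[:480,:640]; z=c['depth']; K=c['mtx']
    a=(u-K[0,2])/K[0,0]; b=(v-K[1,2])/K[1,1]; th=np.hypot(a,b)+1e-9; s=np.tan(np.minimum(th,1.4))/th
    P=(np.stack([a*s*z,b*s*z,z],-1)-c['t'])@c['R']; P[z==0]=np.nan
    return P
def peaks(z,w=.002):
    h,e=np.histogram(z,bins=np.arange(.03,.25,w)); return [(round(e[i]+w/2,3),int(h[i])) for i in np.argsort(-h)[:8]]
E
python3 - <<'E'
from station import r
from h import *
import pickle
goto(r,(.5493,-.1625,.1615),-25)
cs={n:r.capture(n) for n in('wrist','scene','top')};pickle.dump(cs,open('c5.pkl','wb'))
W=pickle.load(open('w3.pkl','rb'))[0]
ax=np.array([.5492,-.163])
for nm,c,P in(('w now',cs['wrist'],fcloud(cs['wrist'])),('w before',W,fcloud(W)),('scene',cs['scene'],cloud(cs['scene'])),('top',cs['top'],cloud(cs['top']))):
    d=np.hypot(P[...,0]-ax[0],P[...,1]-ax[1])
    Z=P[...,2]; q=Z[(d<.035)&(Z>.03)]; print(nm,'axis',peaks(q)); q=Z[(d>.06)&(d<.1)&(Z>.09)]; print('   hand',peaks(q)[:5]); q=Z[(d>.04)&(d<.055)&(Z>.07)&(Z<.1)]; print('  box',np.median(q))
P=cloud(cs['top'])
for (u,v) in((347,170),(350,220),(365,165),(365,215)): print(u,v,P[v-2:v+3,u-2:u+3].reshape(-1,3).mean(0).round(4))
E
```

```text
t 11.65 p [ 0.5498 -0.164   0.155 ] yaw -73.02 j [ -0.4  21.6 -14.2   0.1 -54.   17.3] F [-2.9 -0.7  5.7] w 0.319 Rz [ 0.0029 -0.0018 -1.    ]
offset [-0.15  0.01 -0.65] spin -0.838
w now axis [(np.float64(0.245), 2707), (np.float64(0.179), 2022), (np.float64(0.219), 2019), (np.float64(0.243), 1919), (np.float64(0.247), 1713), (np.float64(0.221), 1631), (np.float64(0.241), 1593), (np.float64(0.239), 1480)]
   hand [(np.float64(0.245), 10308), (np.float64(0.219), 3606), (np.float64(0.221), 2475), (np.float64(0.243), 1741), (np.float64(0.217), 1666)]
  box 0.07749889587001586
w before axis [(np.float64(0.085), 505), (np.float64(0.053), 484), (np.float64(0.205), 467), (np.float64(0.083), 349), (np.float64(0.077), 321), (np.float64(0.195), 320), (np.float64(0.051), 299), (np.float64(0.235), 275)]
   hand [(np.float64(0.031), 0), (np.float64(0.033), 0), (np.float64(0.035), 0), (np.float64(0.037), 0), (np.float64(0.039), 0)]
  box 0.077459077101182
scene axis [(np.float64(0.073), 22), (np.float64(0.081), 20), (np.float64(0.075), 16), (np.float64(0.077), 16), (np.float64(0.079), 14), (np.float64(0.127), 13), (np.float64(0.083), 12), (np.float64(0.087), 11)]
   hand [(np.float64(0.243), 127), (np.float64(0.245), 105), (np.float64(0.241), 73), (np.float64(0.247), 45), (np.float64(0.239), 39)]
  box 0.07541490733817455
top axis [(np.float64(0.227), 24), (np.float64(0.129), 23), (np.float64(0.225), 21), (np.float64(0.127), 17), (np.float64(0.131), 16), (np.float64(0.221), 14), (np.float64(0.223), 14), (np.float64(0.243), 12)]
   hand [(np.float64(0.245), 224), (np.float64(0.247), 145), (np.float64(0.243), 142), (np.float64(0.241), 55), (np.float64(0.187), 17)]
  box 0.0775539178122427
347 170 [ 0.7569 -0.0463  0.0615]
350 220 [ 0.5469 -0.0298  0.4812]
365 165 [ 0.7731 -0.0922  0.0494]
365 215 [nan nan nan]
```

Arm-top depth gives the foot at about 49 mm, which is 3 mm into the hex spring, so the picture is consistent. I'll continue the search.

Emit:
apply_moves([
  {"grip": 0, "offset": [0, 0, 0], "spin": 0.05},
  {"grip": 0, "offset": [0, 0, 0], "spin": 0.1},
  {"grip": 0, "offset": [0, 0, 0], "spin": 0.1},
])

```text
time_s: 12.1
tcp_pos: [0.5498, -0.164, 0.155]
ee_rot: [[0.196, -0.981, 0.003], [-0.981, -0.196, -0.002], [0.002, -0.002, -1.0]]
wrist_force: [-2.1, -2.2, 6.3]
gripper_width: 0.315
gripper_force: 30.0
```

Emit:
apply_moves([
  {"grip": 0, "offset": [0, 0, 0], "spin": 0.05},
  {"grip": 0, "offset": [0, 0, 0], "spin": 0.1},
  {"grip": 0, "offset": [0, 0, 0], "spin": 0.1},
])

```text
time_s: 12.4
tcp_pos: [0.5498, -0.1641, 0.155]
ee_rot: [[0.097, -0.995, 0.003], [-0.995, -0.097, -0.002], [0.002, -0.003, -1.0]]
wrist_force: [-2.3, -2.1, 6.1]
gripper_width: 0.319
gripper_force: 30.0
```

Emit:
apply_moves([
  {"grip": 0, "offset": [0, 0, 0], "spin": 0.05},
  {"grip": 0, "offset": [0, 0, 0], "spin": 0.1},
  {"grip": 0, "offset": [0, 0, 0], "spin": 0.1},
])

```text
time_s: 12.7
tcp_pos: [0.5498, -0.164, 0.155]
ee_rot: [[-0.003, -1.0, 0.003], [-1.0, 0.003, -0.002], [0.002, -0.003, -1.0]]
wrist_force: [-3.0, -1.6, 5.4]
gripper_width: 0.318
gripper_force: 30.0
```

No drop in a full 65°. The axis may be off-centre in the bore, since the lateral force stays at about 3 N. I'll lift 5 mm and probe for the bore's centre; tool x is now world −y and tool y is world −x.

Emit:
apply_moves([
  {"grip": 0, "offset": [0, 0, -0.3], "spin": 0},
  {"grip": 0, "offset": [0, 0, -0.5], "spin": 0},
  {"grip": 0, "offset": [0, 0, -0.5], "spin": 0},
])

```text
time_s: 13.0
tcp_pos: [0.549, -0.1629, 0.1577]
ee_rot: [[-0.003, -1.0, 0.0], [-1.0, 0.003, 0.001], [-0.001, -0.0, -1.0]]
wrist_force: [-0.3, -0.4, -3.5]
gripper_width: 0.322
gripper_force: 30.0
```

Emit:
apply_moves([
  {"grip": 0, "offset": [0, 0.1, 0], "spin": 0},
  {"grip": 0, "offset": [0, 0.2, 0], "spin": 0},
  {"grip": 0, "offset": [0, 0.2, 0], "spin": 0},
])

```text
time_s: 13.3
tcp_pos: [0.5465, -0.1632, 0.1578]
ee_rot: [[-0.003, -1.0, -0.001], [-1.0, 0.003, 0.0], [-0.0, 0.001, -1.0]]
wrist_force: [-0.4, 0.8, -3.4]
gripper_width: 0.314
gripper_force: 30.0
```

Emit:
apply_moves([
  {"grip": 0, "offset": [0.1, 0, 0], "spin": 0},
  {"grip": 0, "offset": [0.2, 0, 0], "spin": 0},
  {"grip": 0, "offset": [0.2, 0, 0], "spin": 0},
])

```text
time_s: 13.6
tcp_pos: [0.5468, -0.1654, 0.1582]
ee_rot: [[-0.003, -1.0, 0.0], [-1.0, 0.003, -0.0], [0.0, -0.0, -1.0]]
wrist_force: [0.6, 0.1, -3.4]
gripper_width: 0.317
gripper_force: 30.0
```

Emit:
apply_moves([
  {"grip": 0, "offset": [-0.2, 0, 0], "spin": 0},
  {"grip": 0, "offset": [-0.4, 0, 0], "spin": 0},
  {"grip": 0, "offset": [-0.4, 0, 0], "spin": 0},
])

```text
time_s: 13.9
tcp_pos: [0.5468, -0.1618, 0.1584]
ee_rot: [[-0.002, -1.0, 0.0], [-1.0, 0.002, -0.001], [0.001, -0.0, -1.0]]
wrist_force: [0.3, -3.2, -3.4]
gripper_width: 0.32
gripper_force: 30.0
```

Emit:
apply_moves([
  {"grip": 0, "offset": [0.3, 0, 0], "spin": 0},
  {"grip": 0, "offset": [0.5, 0, 0], "spin": 0},
  {"grip": 0, "offset": [0.5, 0, 0], "spin": 0},
])

```text
time_s: 14.2
tcp_pos: [0.5468, -0.1659, 0.1582]
ee_rot: [[-0.004, -1.0, 0.0], [-1.0, 0.004, 0.001], [-0.001, -0.0, -1.0]]
wrist_force: [-0.3, 0.9, -3.9]
gripper_width: 0.318
gripper_force: 30.0
```

Emit:
apply_moves([
  {"grip": 0, "offset": [-0.2, 0, 0], "spin": 0},
  {"grip": 0, "offset": [-0.25, 0.1, 0], "spin": 0},
  {"grip": 0, "offset": [-0.25, 0.1, 0], "spin": 0},
])

```text
time_s: 14.5
tcp_pos: [0.5461, -0.1637, 0.1584]
ee_rot: [[-0.003, -1.0, 0.001], [-1.0, 0.003, -0.0], [0.0, -0.001, -1.0]]
wrist_force: [1.4, 0.1, -4.3]
gripper_width: 0.32
gripper_force: 30.0
```

Emit:
apply_moves([
  {"grip": 0, "offset": [0, 0.1, 0], "spin": 0},
  {"grip": 0, "offset": [0, 0.1, 0], "spin": 0},
])

```text
time_s: 14.7
tcp_pos: [0.5457, -0.1637, 0.1585]
ee_rot: [[-0.003, -1.0, 0.003], [-1.0, 0.003, -0.0], [-0.0, -0.003, -1.0]]
wrist_force: [2.6, -0.1, -4.9]
gripper_width: 0.319
gripper_force: 30.0
```

Emit:
apply_moves([
  {"grip": 0, "offset": [0, -0.3, 0], "spin": 0},
  {"grip": 0, "offset": [0, -0.45, 0], "spin": 0},
  {"grip": 0, "offset": [0, -0.45, 0], "spin": 0},
])

```text
time_s: 15.0
tcp_pos: [0.549, -0.1639, 0.158]
ee_rot: [[-0.003, -1.0, -0.001], [-1.0, 0.003, -0.0], [0.0, 0.001, -1.0]]
wrist_force: [-0.5, 0.2, -3.8]
gripper_width: 0.321
gripper_force: 30.0
```

Emit:
apply_moves([
  {"grip": 0, "offset": [0, 0.13, 0], "spin": 0},
  {"grip": 0, "offset": [0, 0.13, 0.2], "spin": 0},
  {"grip": 0, "offset": [0, 0.13, 0.4], "spin": 0},
  {"grip": 0, "offset": [0, 0.13, 0.4], "spin": 0},
])

```text
time_s: 15.4
tcp_pos: [0.5478, -0.1638, 0.1544]
ee_rot: [[-0.003, -1.0, -0.0], [-1.0, 0.003, -0.0], [0.0, 0.0, -1.0]]
wrist_force: [-0.6, -0.3, -2.7]
gripper_width: 0.318
gripper_force: 30.0
```

```bash
cat >> h.py <<'E'
W=np.array([.5477,-.1623])
def tcp(yaw): a=np.radians(yaw); return W+.0017*np.array([np.cos(a),np.sin(a)])
E
python3 - <<'E'
from station import r
from h import *
goto(r,(*tcp(-83),.1545),-83);print(r.sense()['moment'])
R=r.sense()['ee_rot']
for y in range(-90,-20,10): print(y,((np.r_[tcp(y)-tcp(-90),0])@R*100).round(2))
E
```

```text
t 15.4 p [ 0.5478 -0.1638  0.1544] yaw -90.16 j [ -0.4  21.5 -14.4   0.  -54.1   0.2] F [-0.6 -0.3 -2.7] w 0.318 Rz [-3.e-04 -1.e-04 -1.e+00]
offset [ 0.02 -0.01 -0.01] spin -0.125
[-0.03545083  0.33153664  0.03462527]
-90 [0. 0. 0.]
-80 [-0.   -0.03 -0.  ]
-70 [-0.01 -0.06 -0.  ]
-60 [-0.02 -0.08 -0.  ]
-50 [-0.04 -0.11 -0.  ]
-40 [-0.06 -0.13 -0.  ]
-30 [-0.09 -0.15 -0.  ]
```

Emit:
apply_moves([
  {"grip": 0, "offset": [0, 0, 0.1], "spin": 0},
  {"grip": 0, "offset": [0, 0, 0.2], "spin": 0},
  {"grip": 0, "offset": [0, 0, 0.2], "spin": 0},
])

```text
time_s: 15.7
tcp_pos: [0.5478, -0.1639, 0.1526]
ee_rot: [[-0.003, -1.0, -0.0], [-1.0, 0.003, -0.0], [0.0, 0.0, -1.0]]
wrist_force: [-2.0, -0.2, 1.3]
gripper_width: 0.318
gripper_force: 30.0
```

Emit:
apply_moves([
  {"grip": 0, "offset": [0, 0, 0.1], "spin": 0},
  {"grip": 0, "offset": [0, 0, 0.15], "spin": 0},
  {"grip": 0, "offset": [0, 0, 0.15], "spin": 0},
])

```text
time_s: 16.0
tcp_pos: [0.5479, -0.1639, 0.1507]
ee_rot: [[-0.003, -1.0, -0.0], [-1.0, 0.003, -0.0], [0.0, 0.0, -1.0]]
wrist_force: [-2.2, -0.1, 0.3]
gripper_width: 0.323
gripper_force: 30.0
```

Emit:
apply_moves([
  {"grip": 0, "offset": [0, 0, 0.1], "spin": 0},
  {"grip": 0, "offset": [0, 0, 0.2], "spin": 0},
  {"grip": 0, "offset": [0, 0, 0.2], "spin": 0},
])

```text
time_s: 16.3
tcp_pos: [0.5479, -0.1638, 0.1485]
ee_rot: [[-0.003, -1.0, -0.0], [-1.0, 0.003, 0.0], [-0.0, 0.0, -1.0]]
wrist_force: [-1.7, -0.8, 1.3]
gripper_width: 0.323
gripper_force: 30.0
```

```bash
cat > look.py <<'E'
from station import r
from h import *
goto(r,(*tcp(-90),.1545),-90);print('M',r.sense()['moment'].round(2))
for n in('wrist','top'):
    c=r.capture(n);P=fcloud(c) if n=='wrist' else cloud(c)
    d=np.hypot(P[...,0]-W[0],P[...,1]-W[1]);Z=P[...,2]
    for lo,hi,rr in((.09,.145,.035),(.145,.19,.02)):
        q=Z[(d<rr)&(Z>lo)&(Z<hi)]; print(n,lo,len(q),[(float(a),b) for a,b in peaks(q,.001)[:5]])
    if n=='top': print('deck',np.nanmedian(P[165:175,345:350,2]).round(4),'plat',np.nanmedian(P[160:180,362:367,2]).round(4), P[160:180,362:367,2].std())
E
python3 look.py
```

```text
t 16.3 p [ 0.5479 -0.1638  0.1485] yaw -90.18 j [ -0.4  21.9 -14.7  -0.  -53.4   0.2] F [-1.7 -0.8  1.3] w 0.323 Rz [-3.e-04  0.e+00 -1.e+00]
offset [ 0.02  0.02 -0.6 ] spin -0.003
M [0.06 0.79 0.06]
wrist 0.09 3341 [(0.123, 321), (0.124, 247), (0.113, 204), (0.114, 147), (0.122, 132)]
wrist 0.145 4617 [(0.173, 1284), (0.174, 602), (0.176, 508), (0.172, 417), (0.175, 288)]
top 0.09 38 [(0.124, 8), (0.119, 6), (0.122, 5), (0.123, 5), (0.121, 4)]
top 0.145 2 [(0.174, 1), (0.171, 1), (0.03, 0), (0.032, 0), (0.034, 0)]
deck 0.0615 plat 0.0493 0.0030871500640487068
```

The block top moved from 179 to about 173.5 mm at a steady ~5 N (the disc), so the foot is below the hex top: it matched. I'll keep lowering.

Emit:
apply_moves([
  {"grip": 0, "offset": [0, 0.03, 0.2], "spin": 0},
  {"grip": 0, "offset": [0, 0.03, 0.4], "spin": 0},
  {"grip": 0, "offset": [0, 0.03, 0.6], "spin": 0},
  {"grip": 0, "offset": [0, 0.03, 0.6], "spin": 0},
])

```text
time_s: 16.8
tcp_pos: [0.5478, -0.1638, 0.1424]
ee_rot: [[-0.003, -1.0, 0.0], [-1.0, 0.003, 0.0], [-0.0, -0.0, -1.0]]
wrist_force: [-0.4, 0.1, -1.0]
gripper_width: 0.321
gripper_force: 30.0
```

Emit:
apply_moves([
  {"grip": 0, "offset": [0, 0, 0.2], "spin": 0},
  {"grip": 0, "offset": [0, 0, 0.4], "spin": 0},
  {"grip": 0, "offset": [0, 0, 0.5], "spin": 0},
  {"grip": 0, "offset": [0, 0, 0.5], "spin": 0},
])

```text
time_s: 17.2
tcp_pos: [0.5478, -0.1638, 0.1375]
ee_rot: [[-0.003, -1.0, 0.0], [-1.0, 0.003, 0.0], [-0.0, -0.0, -1.0]]
wrist_force: [-0.8, -1.0, 0.6]
gripper_width: 0.316
gripper_force: 30.0
```

Emit:
apply_moves([
  {"grip": 0, "offset": [0, 0, 0.1], "spin": 0},
  {"grip": 0, "offset": [0, 0, 0.2], "spin": 0},
  {"grip": 0, "offset": [0, 0, 0.3], "spin": 0},
  {"grip": 0, "offset": [0, 0, 0.3], "spin": 0},
])

```text
time_s: 17.6
tcp_pos: [0.5478, -0.1638, 0.1347]
ee_rot: [[-0.003, -1.0, 0.0], [-1.0, 0.003, 0.0], [-0.0, -0.0, -1.0]]
wrist_force: [-1.5, -1.4, 0.8]
gripper_width: 0.324
gripper_force: 30.0
```

Emit:
apply_moves([
  {"grip": 0, "offset": [0, 0, 0.1], "spin": 0},
  {"grip": 0, "offset": [0, 0, 0.15], "spin": 0},
  {"grip": 0, "offset": [0, 0, 0.15], "spin": 0},
])

```text
time_s: 17.9
tcp_pos: [0.5478, -0.1638, 0.1333]
ee_rot: [[-0.003, -1.0, 0.0], [-1.0, 0.003, -0.0], [0.0, -0.0, -1.0]]
wrist_force: [-1.0, -0.1, 1.1]
gripper_width: 0.323
gripper_force: 30.0
```

```bash
python3 look.py
```

```text
t 17.9 p [ 0.5478 -0.1638  0.1333] yaw -90.17 j [ -0.4  22.9 -15.8   0.  -51.3   0.2] F [-1.  -0.1  1.1] w 0.323 Rz [ 4.e-04 -0.e+00 -1.e+00]
offset [ 0.02  0.01 -2.12] spin -0.003
M [-0.15  0.39  0.07]
wrist 0.09 4483 [(0.108, 349), (0.098, 227), (0.109, 184), (0.107, 159), (0.138, 149)]
wrist 0.145 4064 [(0.158, 1260), (0.157, 589), (0.159, 447), (0.16, 407), (0.161, 391)]
top 0.09 37 [(0.106, 8), (0.107, 7), (0.108, 7), (0.111, 4), (0.103, 3)]
top 0.145 4 [(0.158, 2), (0.154, 1), (0.159, 1), (0.03, 0), (0.034, 0)]
deck 0.0614 plat 0.0492 0.002908840499998961
```

Emit:
apply_moves([
  {"grip": 0, "offset": [0, 0, 0.07], "spin": 0},
  {"grip": 0, "offset": [0, 0, 0.1], "spin": 0},
  {"grip": 0, "offset": [0, 0, 0.1], "spin": 0},
])

```text
time_s: 18.3
tcp_pos: [0.5478, -0.1638, 0.1328]
ee_rot: [[-0.003, -1.0, 0.0], [-1.0, 0.003, -0.0], [0.0, -0.001, -1.0]]
wrist_force: [-2.0, 0.4, 5.6]
gripper_width: 0.315
gripper_force: 30.0
```

Emit:
apply_moves([
  {"grip": 0, "offset": [0, 0, 0.07], "spin": 0},
  {"grip": 0, "offset": [0, 0, 0.1], "spin": 0},
  {"grip": 0, "offset": [0, 0, 0.1], "spin": 0},
])

```text
time_s: 18.6
tcp_pos: [0.5478, -0.1638, 0.1324]
ee_rot: [[-0.002, -1.0, 0.001], [-1.0, 0.002, -0.0], [0.0, -0.001, -1.0]]
wrist_force: [-2.3, 0.0, 8.0]
gripper_width: 0.322
gripper_force: 30.0
```

The foot is home on the pad, with about 11 N of contact. I'll wind clockwise, rotating about the shaft axis.

Emit:
apply_moves([
  {"grip": 0, "offset": [0, 0.02, 0], "spin": 0.12},
  {"grip": 0, "offset": [-0.005, 0.04, 0], "spin": 0.24},
  {"grip": 0, "offset": [-0.01, 0.06, 0], "spin": 0.36},
  {"grip": 0, "offset": [-0.02, 0.08, 0], "spin": 0.48},
  {"grip": 0, "offset": [-0.03, 0.096, 0], "spin": 0.6},
])

```text
time_s: 19.1
tcp_pos: [0.5478, -0.1637, 0.1324]
ee_rot: [[-0.57, -0.822, 0.003], [-0.822, 0.57, -0.001], [-0.001, -0.003, -1.0]]
wrist_force: [-0.9, -1.1, 6.7]
gripper_width: 0.319
gripper_force: 30.0
```

```bash
python3 look.py
```

```text
t 19.1 p [ 0.5478 -0.1637  0.1324] yaw -124.73 j [ -0.4  22.8 -16.    0.1 -51.  -34.4] F [-0.9 -1.1  6.7] w 0.319 Rz [ 3.e-03 -9.e-04 -1.e+00]
offset [ 0.03 -0.02 -2.21] spin -0.606
M [0.04 0.35 0.25]
wrist 0.09 4532 [(0.107, 320), (0.108, 247), (0.097, 197), (0.137, 151), (0.098, 148)]
wrist 0.145 4119 [(0.157, 1292), (0.158, 627), (0.16, 482), (0.156, 414), (0.159, 277)]
top 0.09 0 [(0.03, 0), (0.032, 0), (0.032, 0), (0.034, 0), (0.034, 0)]
top 0.145 0 [(0.03, 0), (0.032, 0), (0.032, 0), (0.034, 0), (0.034, 0)]
deck 0.0618 plat 0.0515 nan
```

Emit:
apply_moves([
  {"grip": 0, "offset": [0, 0.02, 0], "spin": 0.12},
  {"grip": 0, "offset": [-0.005, 0.04, 0], "spin": 0.24},
  {"grip": 0, "offset": [-0.01, 0.06, 0], "spin": 0.36},
  {"grip": 0, "offset": [-0.02, 0.08, 0], "spin": 0.48},
  {"grip": 0, "offset": [-0.03, 0.096, 0], "spin": 0.6},
])

```text
time_s: 19.7
tcp_pos: [0.5478, -0.1634, 0.1324]
ee_rot: [[-0.934, -0.357, 0.004], [-0.357, 0.934, -0.002], [-0.003, -0.003, -1.0]]
wrist_force: [-0.2, -2.5, 4.2]
gripper_width: 0.321
gripper_force: 30.0
```

Emit:
apply_moves([
  {"grip": 0, "offset": [0, 0.02, 0], "spin": 0.12},
  {"grip": 0, "offset": [-0.005, 0.04, 0], "spin": 0.24},
  {"grip": 0, "offset": [-0.01, 0.06, 0], "spin": 0.36},
  {"grip": 0, "offset": [-0.02, 0.08, 0], "spin": 0.48},
  {"grip": 0, "offset": [-0.03, 0.096, 0], "spin": 0.6},
])

```text
time_s: 20.2
tcp_pos: [0.5477, -0.1632, 0.1324]
ee_rot: [[-0.973, 0.233, 0.004], [0.233, 0.973, -0.003], [-0.005, -0.002, -1.0]]
wrist_force: [1.0, -5.6, 2.9]
gripper_width: 0.318
gripper_force: 30.0
```

```bash
cat > look2.py <<'E'
from station import r
from h import *
goto(r,(*tcp(-90),.1545),-90);print('M',r.sense()['moment'].round(2))
T=lambda p:(np.array(p)-[.549,-.1625])
a=np.radians(5.1);ex=np.array([np.cos(a),np.sin(a)]);ey=np.array([-ex[1],ex[0]])
for n in('top','scene','wrist'):
    c=[r.capture(n) for _ in range(2)]
    P=np.mean([(fcloud(x) if n=='wrist' else cloud(x)) for x in c],0).reshape(-1,3)
    q=P[:,:2]-[.549,-.1625];X=q@ex;Y=q@ey;Z=P[:,2]
    ok=(X>.09)&(X<.24)&(Z>.035)&(Z<.075)
    for lab,lo,hi in(('deck',.104,.125),('plat',.067,.09)):
        k=ok&(Y>lo)&(Y<hi);print(n,lab,k.sum(),np.median(Z[k]).round(4) if k.any() else None,end=' ')
    print()
E
python3 look2.py
```

```text
t 20.2 p [ 0.5477 -0.1632  0.1324] yaw 166.54 j [  -0.3   22.8  -16.1    0.2  -50.8 -103.3] F [ 1.  -5.6  2.9] w 0.318 Rz [ 0.004  -0.0031 -1.    ]
offset [-0.03 -0.08 -2.21] spin -1.806
M [-2.12 -0.24  0.22]
top deck 275 0.062 top plat 339 0.0612 
scene deck 379 0.0593 scene plat 313 0.0585 
wrist deck 411 0.0618 wrist plat 162 0.0619
```

```bash
sed -i "s/('deck',.104,.125),('plat',.067,.09)/('deck',.083,.112),('plat',.045,.066)/" look2.py; python3 look2.py; python3 - <<'E'
import pickle,numpy as np
from h import *
d=pickle.load(open('c0.pkl','rb'))
a=np.radians(5.1);ex=np.array([np.cos(a),np.sin(a)]);ey=np.array([-ex[1],ex[0]])
for n in d:
    P=cloud(d[n]).reshape(-1,3);q=P[:,:2]-[.549,-.1625];X=q@ex;Y=q@ey;Z=P[:,2];ok=(X>.09)&(X<.24)&(Z>.035)&(Z<.075)
    print(n,[float(np.median(Z[ok&(Y>y)&(Y<y+.005)]).round(4)) for y in np.arange(.04,.125,.005)])
E
```

```text
t 20.5 p [ 0.5477 -0.1633  0.1324] yaw 166.74 j [  -0.3   22.8  -16.1    0.2  -50.8 -103.1] F [ 1.2 -5.5  3.9] w 0.323 Rz [ 0.0041 -0.0029 -1.    ]
offset [-0.03 -0.08 -2.21] spin -1.802
M [-2.09 -0.18 -0.07]
top deck 482 0.0617 top plat 369 0.0576 
scene deck 443 0.06 scene plat 308 0.0555 
wrist deck 661 0.0618 wrist plat 0 None 
scene [0.05, 0.0469, 0.047, 0.0469, 0.0475, 0.0474, 0.0491, 0.0586, 0.0603, 0.0599, 0.0598, 0.0599, 0.06, 0.0604, 0.0599, 0.0594, 0.0571]
top [0.0497, 0.0494, 0.0487, 0.0484, 0.0494, 0.0492, 0.0608, 0.0615, 0.0614, 0.0618, 0.0616, 0.0613, 0.062, 0.0621, 0.0617, 0.0618, 0.0577]
```

Emit:
apply_moves([
  {"grip": 0, "offset": [-0.02, -0.07, 0], "spin": 0.12},
  {"grip": 0, "offset": [-0.02, -0.07, 0], "spin": 0.25},
  {"grip": 0, "offset": [-0.02, -0.07, 0], "spin": 0.38},
  {"grip": 0, "offset": [-0.02, -0.07, 0], "spin": 0.5},
  {"grip": 0, "offset": [-0.02, -0.07, 0], "spin": 0.6},
])

```text
time_s: 21.3
tcp_pos: [0.5477, -0.1634, 0.1324]
ee_rot: [[-0.671, 0.741, 0.004], [0.741, 0.671, -0.002], [-0.004, 0.001, -1.0]]
wrist_force: [-0.2, -3.0, 4.2]
gripper_width: 0.32
gripper_force: 30.0
```

Emit:
apply_moves([
  {"grip": 0, "offset": [0, 0, 0], "spin": 0.1},
  {"grip": 0, "offset": [0, 0, 0], "spin": 0.2},
  {"grip": 0, "offset": [0, 0, 0], "spin": 0.2},
])

```text
time_s: 21.6
tcp_pos: [0.5476, -0.1634, 0.1323]
ee_rot: [[-0.514, 0.858, 0.004], [0.858, 0.514, -0.002], [-0.004, 0.002, -1.0]]
wrist_force: [1.7, -3.9, 4.4]
gripper_width: 0.318
gripper_force: 30.0
```

```bash
sed -i 's/range(2)/range(3)/' look2.py; python3 look2.py
```

```text
t 21.6 p [ 0.5476 -0.1634  0.1323] yaw 120.92 j [  -0.3   22.8  -16.1    0.2  -50.9 -148.9] F [ 1.7 -3.9  4.4] w 0.318 Rz [ 0.0037 -0.0021 -1.    ]
offset [-0.07 -0.02 -2.22] spin -2.602
M [-1.82 -0.26 -0.02]
top deck 481 0.0621 top plat 369 0.0613 
scene deck 441 0.0597 scene plat 317 0.0592 
wrist deck 5664 0.0618 wrist plat 2703 0.0613
```

Emit:
apply_moves([
  {"grip": 0, "offset": [0, -0.03, 0], "spin": 0.05},
  {"grip": 0, "offset": [0, -0.03, 0], "spin": 0.1},
  {"grip": 0, "offset": [0, -0.03, 0], "spin": 0.1},
  {"grip": 0, "offset": [0, -0.03, 0], "spin": 0.1},
])

```text
time_s: 22.45
tcp_pos: [0.5475, -0.1633, 0.1323]
ee_rot: [[-0.427, 0.904, 0.004], [0.904, 0.427, -0.002], [-0.003, 0.003, -1.0]]
wrist_force: [2.0, -5.7, 5.9]
gripper_width: 0.319
gripper_force: 30.0
```

```bash
sed -i 's/range(3)/range(4)/' look2.py; cat >> look2.py <<'E'
    # plane fit on deck and platform, step at the shared edge
    g=ok&(abs(Y-.0725)<.03)&(abs(Y-.0725)>.006)
    A=np.c_[X[g],Y[g],np.ones(g.sum()),Y[g]<.0725];b=Z[g]
    for _ in range(3):
        s=np.linalg.lstsq(A,b,rcond=None)[0];e=abs(b-A@s);m=e<.004;A,b=A[m],b[m]
    print('  step mm',(s[3]*1000).round(2),'slopeY',s[1].round(4),len(b))
E
python3 look2.py
```

```text
t 22.45 p [ 0.5475 -0.1633  0.1323] yaw 115.3 j [-3.000e-01  2.280e+01 -1.610e+01  1.000e-01 -5.090e+01 -1.545e+02] F [ 2.  -5.7  5.9] w 0.319 Rz [ 0.0043 -0.0016 -1.    ]
offset [-0.08 -0.01 -2.21] spin -2.7
M [-2.17 -0.7   0.04]
top deck 478 0.0619 top plat 369 0.0618 
  step mm -0.15 slopeY -0.0005 811
scene deck 445 0.0598 scene plat 317 0.0597 
  step mm -0.1 slopeY 0.0007 722
wrist deck 5939 0.0618 wrist plat 3192 0.0618 
  step mm -0.0 slopeY -0.0002 8642
```

The platform and deck agree within about 0.1 mm in all three views. I'll release and retreat straight up.

Emit:
apply_moves([
  {"grip": 0.7, "offset": [0, 0, 0], "spin": 0},
  {"grip": 0.7, "offset": [0, 0, 0], "spin": 0},
  {"grip": 0.7, "offset": [0, 0, 0], "spin": 0},
  {"grip": 0.7, "offset": [0, 0, 0], "spin": 0},
  {"grip": 0.7, "offset": [0, 0, 0], "spin": 0},
])

```text
time_s: 23.55
tcp_pos: [0.5455, -0.1623, 0.1308]
ee_rot: [[-0.425, 0.905, -0.001], [0.905, 0.425, 0.0], [0.001, -0.001, -1.0]]
wrist_force: [0.4, 0.3, 0.3]
gripper_width: 0.661
gripper_force: 0.0
```

Emit:
apply_moves([
  {"grip": 0.7, "offset": [0, 0, 0], "spin": 0},
  {"grip": 0.7, "offset": [0, 0, -1], "spin": 0},
  {"grip": 0.7, "offset": [0, 0, -3], "spin": 0},
  {"grip": 0.7, "offset": [0, 0, -6], "spin": 0},
  {"grip": 0.7, "offset": [0, 0, -10], "spin": 0},
])

```text
time_s: 24.05
tcp_pos: [0.5448, -0.1624, 0.2316]
ee_rot: [[-0.425, 0.905, -0.003], [0.905, 0.425, 0.0], [0.002, -0.003, -1.0]]
wrist_force: [0.6, 0.3, 0.2]
gripper_width: 0.699
gripper_force: 0.0
```

```bash
cat look.py > l3.py; python3 look2.py; python3 look.py; python3 - <<'E'
from station import r
from h import *
c=r.capture('wrist');c2=r.capture('scene')
cv2.imwrite('pics/w9.png',np.hstack([cv2.resize(c['img'],(480,360)),cv2.resize(c2['img'][120:330,150:430],(320,360))]))
E
```

```text
t 24.05 p [ 0.5448 -0.1624  0.2316] yaw 115.12 j [  -0.3   17.2   -8.7   -0.   -64.3 -154.6] F [0.6 0.3 0.2] w 0.699 Rz [-3.3e-03  4.0e-04 -1.0e+00]
offset [-0.28  0.22  7.7 ] spin -2.703
M [-0.08 -0.15  0.02]
top deck 304 0.0618 top plat 229 0.0619 
  step mm 0.16 slopeY -0.0004 513
scene deck 434 0.0597 scene plat 310 0.0598 
  step mm 0.28 slopeY 0.0045 703
wrist deck 3982 0.0618 wrist plat 2897 0.0618 
  step mm -0.03 slopeY -0.0008 6617
t 24.65 p [ 0.5456 -0.1626  0.2305] yaw 115.13 j [  -0.3   17.3   -8.7   -0.   -64.1 -154.6] F [0.  0.2 1.1] w 0.706 Rz [-0.0015  0.     -1.    ]
offset [-0.23  0.14  7.6 ] spin -2.703
M [-0.14  0.03  0.03]
wrist 0.09 1177 [(0.098, 167), (0.097, 152), (0.108, 110), (0.107, 104), (0.136, 35)]
wrist 0.145 2586 [(0.157, 972), (0.158, 971), (0.156, 243), (0.159, 161), (0.155, 87)]
top 0.09 114 [(0.098, 9), (0.101, 8), (0.106, 7), (0.096, 6), (0.099, 5)]
top 0.145 71 [(0.157, 10), (0.155, 9), (0.156, 8), (0.153, 7), (0.158, 7)]
deck 0.0625 plat 0.0627 nan
```

View pics/w9.png

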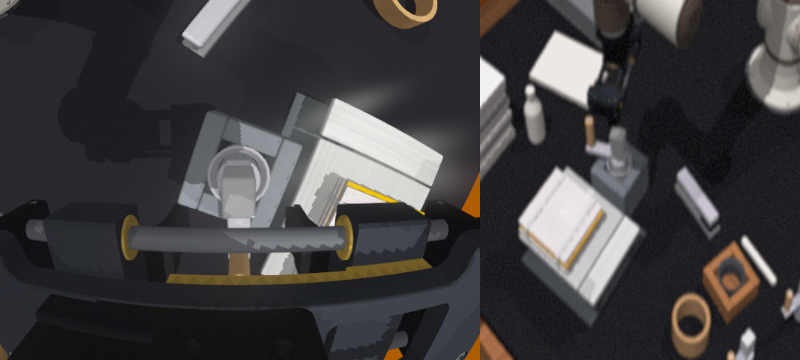

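The crank is seated in the well (block top at 157.5 mm, so the foot is about 28 mm up, on the floor). The platform is flush, the bystanders are in place and the gripper is clear. I'll hand in.

```bash
python3 -c "
from station import r
print(r.finish_job())"
```

```text
the job is handed in; nothing more can be done
None
```

The job is handed in at about 25 s of the 72 s limit: the crank is fully seated on the hex, the platform is flush with the deck to within about 0.3 mm across the three camera views after release (0.03 mm in the closest), the gripper is clear, and the highest pressing reading was about 11 N.

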